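# Pass the medallion through the chute flap

## Task

Push the spring flap on the coin deck aside with one finger and hold it open while the other finger pushes the bronze medallion past it and over the lip, so that it slides down the chute and comes to rest in the brass cup; then take the fingers away so that the flap swings shut by itself. The medallion is polished: it must never touch the flap, and it is only pushed along the deck, never lifted. Leave the other things where they are.

Things in the scene. Friction and masses are not known exactly. Their poses are not given: they have to be found in the camera images.
- station: Fixed coin station: wooden block with a flat steel deck, a chute and a cup in one piece. Origin on the counter; x points along the deck towards the chute, y to the left of that, z up. The deck's top is 75 mm above the counter and spans x -120 to 60 mm, y -43 to 107 mm, with no walls but the guide wall. All its metal faces and the flap are smooth (friction about 0.25).
- lip (a point): point on the lip, the edge where the deck's top (75 mm above the counter) ends and the chute begins, at station x = 60 mm, y = 0; the lane for the medallion runs along station x through about this point
- guide_wall (a point): middle of the foot of the straight steel guide wall's inner (left) face, at station x = -5, y = -28 mm, on the deck's top. The wall is the right side of the lane; it runs along station x from -70 to 60 mm, is 8 mm thick and rises 22 mm above the deck
- chute_end (a point): middle of the chute's lower end, over the cup's near rim, at station x = 142, y = 9 mm, 22 mm above the counter. The chute goes straight down to it from the lip at 33 degrees, between 22 mm high side walls with inner faces at station y = -28 and 50 mm
- cup_floor (a point): centre of the round brass cup's inner floor, 5 mm above the counter, at station x = 186, y = 9 mm; the cup is about 100 mm across inside, its rim 18 mm high
- flap (a joint): swing angle of the flap, rad: 0 shut, grows as the free end swings to the left (station +y), at most 0.75. Shut, the flap runs slantwise forward and right from its hinge, 0.704 rad off the station's x axis, across the lane to the guide wall; at 0.70 it points along x. A spring shuts it: about 0.08 N m shut, 0.16 N m at 0.7 rad. From 0.4 rad on it is out of the way of a medallion at the guide wall.
- flap_hinge (a point): on the flap's upright hinge axis at half height, at station x = -60, y = 90 mm, 93 mm above the counter. The flap is an upright metal leaf, 4 mm thick, 173 mm long from here to its free end, its bottom edge 2 mm and its top 38 mm above the deck; the hinge post is 17 mm across and 50 mm high. Pushing the flap 30 mm from the hinge takes about 5 N, near its free end 1 N.
- flap_tip (a point): free end of the flap at half its height, 173 mm from the hinge; shut it is at station x = 72, y = -22 mm
- medallion_mid (a point): centre of the bronze medallion, a loose round disc 44 mm across and 6 mm thick, about 75 g, with a star in relief. It starts flat on the deck in the lane, near station y = 0, x between about -47 and -16 mm, with about 10 mm or more between it and the shut flap. Pushed from behind (only slightly from the left, or it jams at the wall) it slides along the guide wall; it slides down the chute by itself once its centre is past the lip.
- half_dollar: bystander: silver coin 30.6 mm across, 3 mm thick, lying on the deck near its rear left corner, about station x = -100, y = 70 mm; origin under its centre
- flip_holder: bystander: flat square plastic coin holder, 55 mm, 5 mm thick, on the counter to the right of the station; origin under its centre
- magnifier: bystander: chrome pocket magnifier, 42 mm lens ring, 77 mm long, 10 mm high, on the counter to the right of the station; origin under the lens
- coin_tube: bystander: upright coin tube, 40 mm across, 72 mm high, on the counter to the right of the cup; origin under its centre
- pocket_scale: bystander: flat pocket scale 85 x 130 x 22 mm on the counter to the left of the station; origin under its centre
- coin_stack: bystander: stack of five small coins, 25 mm across, 11 mm high, on the counter to the left of the chute; origin under its centre
Things that resemble listed ones, but are neither listed nor needed, are in the scene too. What is meant by the part that bears medallion_mid is not blue, pink or turquoise, and is the smaller of those in its own colour.

How it is judged:
On the way, in this order (a step that is already met when the one before it is completed fails the run):
1. a finger holds the flap open (0.3 rad or more) while the medallion still lies on the deck before the lip (value of joint flap above 0.3 rad and contact force between the fingers and flap above 0.2 N and x of medallion_mid in the frame of station below 0.045 m), for 0.2 s.
2. the medallion's centre passes the lip while a finger still holds the flap open (value of joint flap above 0.3 rad and contact force between the fingers and flap above 0.2 N and x of medallion_mid in the frame of station above 0.06 m), for 0.05 s.
At the end, for the whole second after the job is handed in: The medallion lies at rest in the brass cup (its centre within 45 mm of the cup's centre and below 25 mm), and the flap has swung shut (below 0.06 rad) (horizontal distance between medallion_mid and cup_floor below 0.045 m and height (world z) of medallion_mid below 0.025 m and linear speed of medallion below 0.02 m/s and value of joint flap below 0.06 rad); the robot touches nothing.
It fails at once if the medallion touches the flap (more than 0.15 N) (contact force between medallion and flap above 0.15 N).
It fails at once if the medallion is lifted off the deck (its centre more than 93 mm above the counter) (height (world z) of medallion_mid above 0.093 m).
It fails at once if a bystander is moved by more than 15 mm (distance of any of half_dollar, flip_holder, magnifier, coin_tube, pocket_scale, coin_stack from where it was at the start of the episode above 0.015 m).
It also fails if it takes over 42 s, if anything falls off the work surface, if the arm or the gripper's body presses on something with over 40 N, if the wrist force passes 120 N, or if a joint passes its speed limit or range.

## Robot

A 6-joint arm with a two-finger parallel gripper is mounted at the origin on the work surface. World frame = base frame: x ahead of the robot, y to its left, z up, the work surface at z = 0. Lengths are in m, angles in rad, forces in N, time in s.
With the tool pointing down it reaches from about 0.35 to 0.975 m from the base axis. Payload 4.9 kg.
Tool frame: the origin (TCP) lies at the very end of the fingers, on their centre line; the grasp point (between the pads) lies 19 mm behind it; y points along the fingers, z is the direction in which the jaws open and shut, and the axes are right-handed (so a half turn about y gives the same grasp; the last joint's range is limited). The gripper opens to 85 mm and grips with 20 to 120 N. Pads are 22 mm wide; open, the fingers measure 114 mm over their backs; the gripper's body (76 mm by 85 mm) begins 54 mm behind the grasp point. The pads swing forward as they close: fully open they stand 13 mm farther back than shut.
Start: joints at [1.129, 0.053, 1.613, -0, 1.476, -0.119], TCP at [0.198, 0.593, 0.231] pointing down, gripper open.
Joint ranges: [-3.01, 3.01], [-1.01, 2.22], [0.06, 2.58], [-1.02, 4.17], [0.09, 2.62], [-3.14, 3.14]. Speed limits (rad/s): [2.57, 2.57, 3.14, 3.14, 3.14, 3.14].

## Interface

Orientations are given as a rotation vector (axis times angle).
In Python, from station import ctrl gives the robot as it stands.
- The arm moves only by the tool arm_command, never from a script. Its argument "steps" is a list of rows, each a list of 3 entries, a list of its own where there are three numbers: the shift along the tool's x, y, z in m, then the turn, a rotation vector about the tool's x, y, z in degrees, then the opening, from 0 (shut) to 1 (fully open). In form: [[[dx, dy, dz], [ax, ay, az], gripper], ...]. A call has 1 to 5 rows; each row is the pose to reach, as a shift and turn from the pose measured when the call began, along the tool's axes at that moment; what a row does not reach only later rows make up. A row lasts 1/10 s, in which the tool goes at most 50 mm and 8.59 degrees, less where a joint would pass 70% of its speed; a pose out of reach is approached as far as the arm can. A call with a gripper value outside its range is refused whole. The fingers move at their own pace and stop on an object; "force" is the grip in N (left out, the last holds). Time passes only in rows, so rows that repeat a pose let the fingers close. It gives the time, the measured TCP pose, the force and the opening at its end, in the units of the state.
- ctrl.get_obs(): the state, without advancing time (a new reading comes with each control period).
- ctrl.get_image(name): name is "side" or "top" or "wrist"; returns a dict with "img" (480x640x3 uint8, red, green, blue), "camera_matrix" (3x3 intrinsics, pixels), "world_from_camera" (4x4, takes a point from camera to world coordinates). Camera axes: x right, y up, looking along -z (the intrinsics and any distortion apply to the point x, -y, -z); pixel columns grow to the right and rows downward; lengths in m; the calibration is good to about 2 mm. A picture is of the moment at which its call begins. There is no depth.
- ctrl.finish_job(): hands the job in, once; it reports no verdict.
Trained networks look in a picture, given as the dict that the camera call returned (one of the last four; its "shot" number tells which), for a name from the list of things; names that differ only in an ending like _2 or _b are one class to them, and where a whole thing is asked for, a point or a joint stands for the part that bears it (a point fixed in the world has none). Each returns a list of dicts, best first, with "confidence" (0 to 1); they miss things now and then, are a little off and sometimes report something else, mostly with a low value. They report only what shows in the picture. A call takes as long as a camera call. They do not tell look-alikes from the thing itself.
- ctrl.boxes_of(picture, name): "position" ([row, column] in pixels, amid what is visible of it).
The state is a dict: "t": time; "q": joint angles; "dq": joint speeds; "effort": joint torques, N m; "tool_pos": TCP position; "tool_rot": TCP orientation; "contact_force": force on the tool from outside, world axes, zero at the start; "wrist_torque": the same for the moment, N m; "opening": finger opening in m.
Only numpy, scipy, OpenCV 4.12 (cv2) and the standard library are available. Lean on these libraries where they do the work, as an engineer would, in place of code of your own. Each camera call takes 0.05 s, during which the arm holds its last target.

## Working session

There is one attempt and no reset: what is moved stays moved. The work goes in short steps, Python scripts to look and compute and a tool call to move; the robot and the scene stay as the last step left them, time stands still between calls to the robot, and variables do not carry over. Pictures are saved under pics/ and viewed, and the job is handed in when it is done.

Besides the shell and the picture viewer there is one more tool, called after "Emit:" as a command line: name --argument value ..., lists and objects as JSON in quotes. arm_command: Moves the arm, as the interface text tells. Its arguments: {"type":"object","properties":{"steps":{"type":"array"},"force":{"type":"number"}},"required":["steps"]}

```bash
ls; mkdir -p pics
python3 - <<'E'
from station import ctrl
import cv2,numpy as np,pickle
o=ctrl.get_obs();print(o)
for n in ['side','top','wrist']:
    p=ctrl.get_image(n);cv2.imwrite(f'pics/{n}0.png',p['img'][:,:,::-1]);pickle.dump(p,open(f'{n}0.pkl','wb'))
    print(n,p['camera_matrix'],p['world_from_camera'],p.keys())
    for k in ['station','medallion_mid','flap','half_dollar','flip_holder','magnifier','coin_tube','pocket_scale','coin_stack']:
        try:
            print(k,[(np.round(d['position']).tolist(),round(d['confidence'],2)) for d in ctrl.boxes_of(p,k)])
        except Exception as e: print(k,e)
E
```

```text
pics
{'t': 0.0, 'q': array([ 1.12897655e+00,  5.33647824e-02,  1.61429014e+00,  4.59700170e-06,
        1.47598533e+00, -1.19005815e-01]), 'dq': array([-0.00059414,  0.00142376,  0.00027257,  0.0007186 ,  0.000968  ,
       -0.00234145]), 'effort': array([-8.65181737e-04, -3.93684196e+01, -3.70174563e+01, -2.20606521e-04,
        6.90620931e-03, -1.85398108e-06]), 'tool_pos': array([0.1980088 , 0.59215401, 0.23006041]), 'tool_rot': array([-1.55787918,  0.25385737, -0.25295689]), 'contact_force': array([-0.34432488, -0.35201184,  0.24627495]), 'wrist_torque': array([-0.00995166, -0.00020102, -0.0179473 ]), 'opening': 0.08533433259008955}
side [[445.06090547   0.         323.64437721]
 [  0.         445.06090547 241.08090824]
 [  0.           0.           1.        ]] [[ 0.71591652  0.40788931 -0.5666479   0.13260424]
 [-0.69798693  0.3987545  -0.59481854 -0.44507026]
 [-0.01666672  0.82135325  0.57017635  0.51799303]
 [ 0.          0.          0.          1.        ]] dict_keys(['img', 'camera_matrix', 'world_from_camera', 'shot'])
station [([274.0, 328.0], 0.96), ([271.0, 271.0], 0.7
[... 1160 characters left out ...]
 423.0], 0.86)]
pocket_scale [([278.0, 237.0], 0.79)]
coin_stack [([186.0, 292.0], 0.49)]
wrist [[359.24114924   0.         317.74265992]
 [  0.         359.24114924 237.41493411]
 [  0.           0.           1.        ]] [[ 3.17234527e-01 -8.97702178e-01 -3.05766340e-01  1.19555452e-01]
 [ 9.48347053e-01  3.00174799e-01  1.02630191e-01  6.18853159e-01]
 [-3.47995787e-04 -3.22530448e-01  9.46559026e-01  3.72593583e-01]
 [ 0.00000000e+00  0.00000000e+00  0.00000000e+00  1.00000000e+00]] dict_keys(['img', 'camera_matrix', 'world_from_camera', 'shot'])
station []
medallion_mid []
flap []
half_dollar []
flip_holder []
magnifier []
coin_tube []
pocket_scale [([473.0, 125.0], 0.83)]
coin_stack []
```

View pics/top0.png

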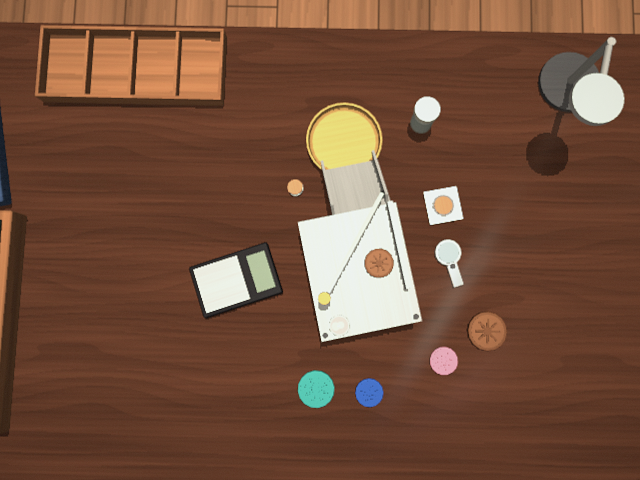

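View pics/side0.png

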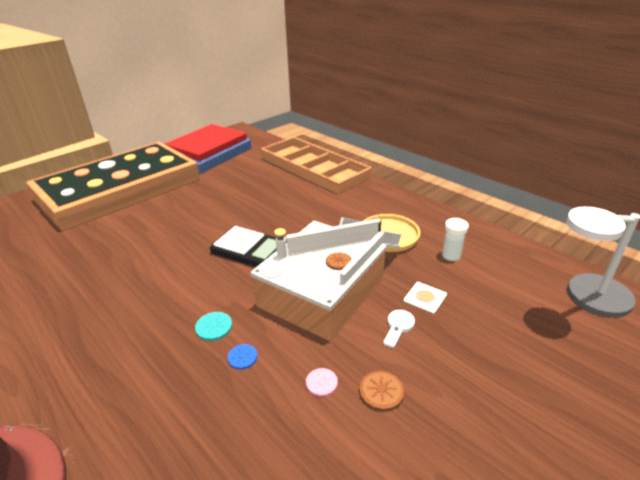

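The top view shows the deck with corners at about (222,298), (203,393), (321,420) and (341,322), given as row, column. The bronze medallion is at (263,378), the flap runs from the hinge at (298,324) to its tip at (195,383), and the cup is at (138,344). I'll zoom in to get accurate corners.

Run:
```python
import cv2
a=cv2.imread('pics/top0.png')[90:350,280:440]
cv2.imwrite('pics/top0z.png',cv2.resize(a[:140],None,fx=4.2,fy=4.2,interpolation=cv2.INTER_CUBIC))
cv2.imwrite('pics/top0y.png',cv2.resize(a[100:],None,fx=3.7,fy=3.7,interpolation=cv2.INTER_CUBIC))
```

```text
(no output)
```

View pics/top0z.png

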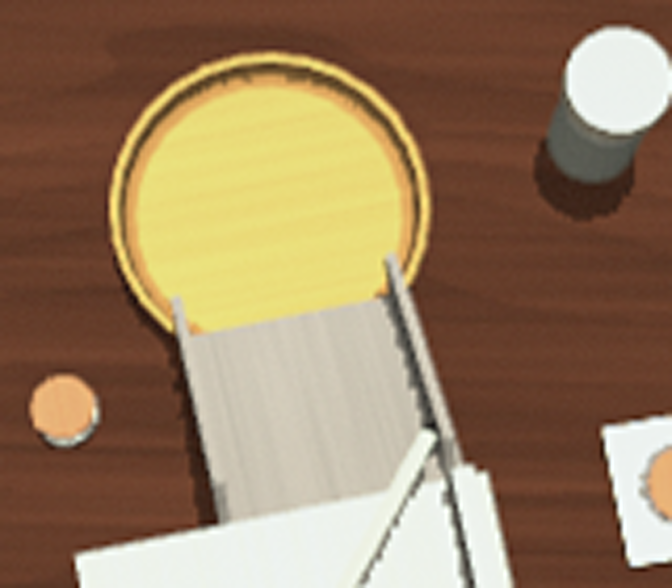

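View pics/top0y.png

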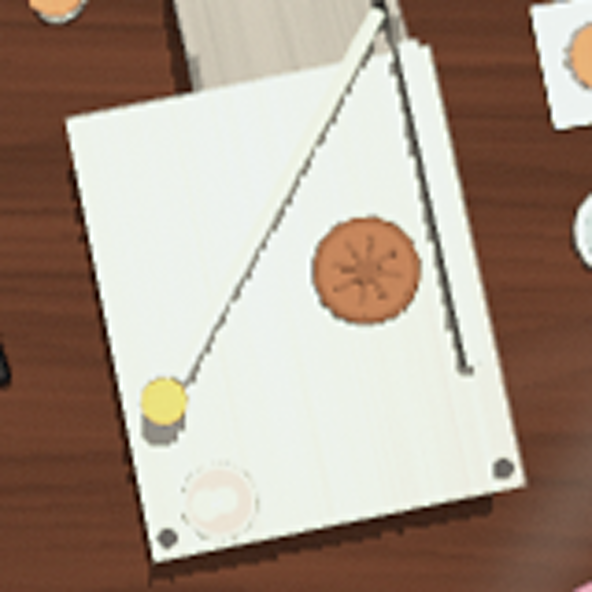

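```bash
cat > h.py <<'E'
import numpy as np,cv2,pickle
from scipy.optimize import least_squares
from scipy.spatial.transform import Rotation as R
def ray(p,uv):
    K=p['camera_matrix'];T=p['world_from_camera']
    d=np.array([(uv[0]-K[0,2])/K[0,0],-(uv[1]-K[1,2])/K[1,1],-1.])
    return T[:3,3],T[:3,:3]@d
def at_z(p,uv,z):
    o,d=ray(p,uv); return o+d*(z-o[2])/d[2]
def proj(p,X):
    T=p['world_from_camera'];K=p['camera_matrix']
    c=T[:3,:3].T@(np.asarray(X)-T[:3,3]); return np.array([K[0,2]+K[0,0]*c[0]/-c[2],K[1,2]-K[1,1]*c[1]/-c[2]])
def s2w(P,X):
    x,y,th=P;c,s=np.cos(th),np.sin(th);return np.array([x+c*X[0]-s*X[1],y+s*X[0]+c*X[1],X[2]])
def w2s(P,X):
    x,y,th=P;c,s=np.cos(th),np.sin(th);dx,dy=X[0]-x,X[1]-y;return np.array([c*dx+s*dy,-s*dx+c*dy,X[2]])
E
python3 - <<'E'
from h import *
p=pickle.load(open('top0.pkl','rb'))
obs=[((67,119),(.06,.107,.075)),((155,562),(-.12,.107,.075)),((524,485),(-.12,-.043,.075)),((430,42),(.06,-.043,.075)),((164,401),(-.06,.09,.125)),
]
W=[(at_z(p,np.array(a)/3.7+[280,190],b[2]),b) for a,b in obs]
W.append((at_z(p,np.array((270,205))/4.2+[280,90],.018),(.186,.009,.018)))
r=least_squares(lambda P:np.concatenate([s2w(P,b)[:2]-w[:2] for w,b in W]),[.5,0,0.2])
print(r.x,np.degrees(r.x[2]));print(np.round(r.fun.reshape(-1,2)*1000,1))
P=r.x
print('tip',w2s(P,at_z(p,np.array((378,12))/3.7+[280,190],.113)))
m=at_z(p,np.array((367,270))/3.7+[280,190],.081);print('med',m,w2s(P,m))
np.save('P.npy',P)
print(R.from_rotvec([-1.55787918,  0.25385737, -0.25295689]).as_matrix())
s=pickle.load(open('side0.pkl','rb'))
print('med side',w2s(P,at_z(s,(338,262),.08)))
for n,X in dict(tip=(.072,-.022,.113),FL=(.06,.107,.075),RL=(-.12,.107,.075),FR=(.06,-.043,.075),RR=(-.12,-.043,.075)).items(): print(n,proj(s,s2w(P,X)))
E
```

```text
[ 0.57160561 -0.04015518  0.22360004] 12.81133847254842
[[ 0.3  0.4]
 [ 0.5  0.2]
 [ 0.5 -0.7]
 [-1.1  0.4]
 [ 0.3 -0.1]
 [-0.5 -0.1]]
tip [ 0.07086476 -0.02121902  0.113     ]
med [ 0.54715185 -0.04438529  0.081     ] [-0.024783    0.00129761  0.081     ]
[[ 9.48346235e-01 -8.79656041e-04  3.17235945e-01]
 [-3.17237068e-01 -1.84902076e-03  9.48344465e-01]
 [-2.47641087e-04 -9.99997904e-01 -2.03257138e-03]]
med side [-0.02969799 -0.00042731  0.08      ]
tip [379.87531491 219.80514444]
FL [313.92542084 220.8746815 ]
RL [250.81730072 272.31832363]
FR [386.42881273 245.15385798]
RR [330.55108373 306.74116694]
```

```bash
cat > plan.py <<'E'
from h import *
P=np.load('P.npy')
FT=.0145;FW=.022;H=np.array([-.06,.09])
def rects(c,u,gap):
    e1=np.array([np.cos(u),np.sin(u)]);e2=np.array([np.sin(u),-np.cos(u)])
    out=[]
    for s in (1,-1):
        m=np.array(c)+s*(gap/2+FT/2)*e1
        out.append(np.array([m+a*FT/2*e1+b*FW/2*e2 for a in(1,-1) for b in(1,-1)]))
    return out  # A,B
def phi(A):
    best=-.704
    for q in A:
        v=q-H;r=np.hypot(*v);best=max(best,np.arctan2(v[1],v[0])+np.arcsin(.002/r))
    return best+.704
def Bcorner(c,u,gap):
    B=rects(c,u,gap)[1];return B[np.argmax(B[:,0])]
E
python3 - <<'E'
from plan import *
from station import ctrl
o=ctrl.get_obs();M=R.from_rotvec(o['tool_rot']).as_matrix()
u=np.arctan2(M[1,2],M[0,2])-P[2];print('u',np.degrees(u))
t=pickle.load(open('top0.pkl','rb'))
g=.068
# center offset from Bcorner
off=-Bcorner([0,0],u,g)
for b in [(-.075,-.012),(-.060,-.010),(-.053,.003),(-.053,.006),(-.04,.003),(-.02,.001),(0,-.002),(.04,-.002),(.05,-.002)]:
    c=np.array(b)+off;A,B=rects(c,u,g);w=s2w(P,[*c,.09])
    print(b,'c',c.round(3),'phi',phi(A).round(2),'Acen',A.mean(0).round(3),'Bcen',B.mean(0).round(3),'By',B[:,1].min().round(3),B[:,0].min().round(3),'world',w.round(3),'toolshift',(M.T@(w-o['tool_pos'])).round(3))
# medallion refined: bronze colour centroid
im=t['img'].astype(int);m=((im[:,:,0]-im[:,:,2])>60)&(im[:,:,0]>120)
m[:240]=0;m[290:]=0;m[:,:350]=0;m[:,402:]=0
ys,xs=np.nonzero(m);print(len(xs),xs.mean(),ys.mean(),w2s(P,at_z(t,(xs.mean(),ys.mean()),.081)))
s=pickle.load(open('side0.pkl','rb'));im=s['img']
cv2.imwrite('pics/s0z.png',cv2.resize(im[200:340,230:420,::-1],None,fx=4,fy=4,interpolation=cv2.INTER_CUBIC))
E
```

```text
u 58.69369379675645Traceback (most recent call last):
  File "<stdin>", line 11, in <module>
AttributeError: 'float' object has no attribute 'round'
```

```bash
sed -i 's/return best+.704/return np.float64(best+.704)/' plan.py
python3 - <<'E'
from plan import *
from station import ctrl
o=ctrl.get_obs();M=R.from_rotvec(o['tool_rot']).as_matrix()
u=np.arctan2(M[1,2],M[0,2])-P[2];print('u',np.degrees(u))
t=pickle.load(open('top0.pkl','rb'))
g=.068
# center offset from Bcorner
off=-Bcorner([0,0],u,g)
for b in [(-.075,-.012),(-.060,-.010),(-.053,.003),(-.053,.006),(-.04,.003),(-.02,.001),(0,-.002),(.04,-.002),(.05,-.002)]:
    c=np.array(b)+off;A,B=rects(c,u,g);w=s2w(P,[*c,.09])
    print(b,'c',c.round(3),'phi',phi(A).round(2),'Acen',A.mean(0).round(3),'Bcen',B.mean(0).round(3),'By',B[:,1].min().round(3),B[:,0].min().round(3),'world',w.round(3),'toolshift',(M.T@(w-o['tool_pos'])).round(3))
# medallion refined: bronze colour centroid
im=t['img'].astype(int);m=((im[:,:,0]-im[:,:,2])>60)&(im[:,:,0]>120)
m[:240]=0;m[290:]=0;m[:,:350]=0;m[:,402:]=0
ys,xs=np.nonzero(m);print(len(xs),xs.mean(),ys.mean(),w2s(P,at_z(t,(xs.mean(),ys.mean()),.081)))
s=pickle.load(open('side0.pkl','rb'));im=s['img']
cv2.imwrite('pics/s0z.png',cv2.resize(im[200:340,230:420,::-1],None,fx=4,fy=4,interpolation=cv2.INTER_CUBIC))
E
```

```text
u 58.69369379675645
(-0.075, -0.012) c [-0.067  0.023] phi 0.0 Acen [-0.045  0.058] Bcen [-0.088 -0.012] By -0.024 -0.101 world [ 0.501 -0.033  0.09 ] toolshift [ 0.486  0.141 -0.497]
(-0.06, -0.01) c [-0.052  0.025] phi 0.14 Acen [-0.03  0.06] Bcen [-0.073 -0.01 ] By -0.022 -0.086 world [ 0.516 -0.027  0.09 ] toolshift [ 0.498  0.141 -0.487]
(-0.053, 0.003) c [-0.045  0.038] phi 0.61 Acen [-0.023  0.073] Bcen [-0.066  0.003] By -0.009 -0.079 world [ 0.52  -0.013  0.09 ] toolshift [ 0.497  0.141 -0.473]
(-0.053, 0.006) c [-0.045  0.041] phi 0.7 Acen [-0.023  0.076] Bcen [-0.066  0.006] By -0.006 -0.079 world [ 0.519 -0.01   0.09 ] toolshift [ 0.495  0.141 -0.47 ]
(-0.04, 0.003) c [-0.032  0.038] phi 0.63 Acen [-0.01   0.073] Bcen [-0.053  0.003] By -0.009 -0.066 world [ 0.532 -0.01   0.09 ] toolshift [ 0.508  0.141 -0.466]
(-0.02, 0.001) c [-0.012  0.036] phi 0.62 Acen [0.01  0.071] Bcen [-0.033  0.001] By -0.011 -0.046 world [ 0.552 -0.008  0.09 ] toolshift [ 0.526  0.141 -0.457]
(0, -0.002) c [0.008 0.033] phi 0.61 Acen [0.03  0.068] Bcen [-0.013 -0.002] By -0.014 -0.026 world [ 0.572 -0.006  0.09 ] toolshift [ 0.545  0.141 -0.449]
(0.04, -0.002) c [0.048 0.033] phi 0.64 Acen [0.07  0.068] Bcen [ 0.027 -0.002] By -0.014 0.014 world [0.611 0.002 0.09 ] toolshift [ 0.579  0.141 -0.429]
(0.05, -0.002) c [0.058 0.033] phi 0.64 Acen [0.08  0.068] Bcen [ 0.037 -0.002] By -0.014 0.024 world [0.621 0.005 0.09 ] toolshift [ 0.588  0.141 -0.423]
638 378.66614420062695 262.6457680250784 [-0.02415657  0.00195073  0.081     ]
```

View pics/s0z.png

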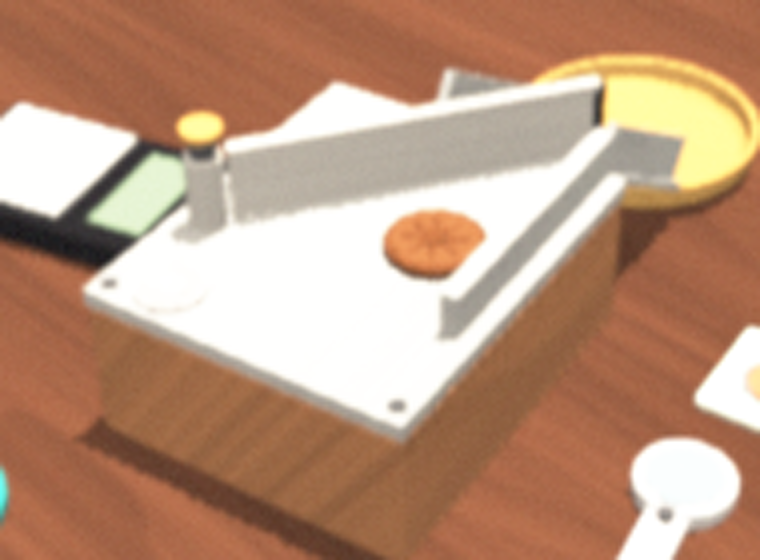

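Emit:
arm_command --steps '[[[0.2, 0, -0.2], [0, 0, 0], 0.8], [[0.2, 0, -0.2], [0, 0, 0], 0.8], [[0.2, 0, -0.2], [0, 0, 0], 0.8], [[0.2, 0, -0.2], [0, 0, 0], 0.8], [[0.2, 0, -0.2], [0, 0, 0], 0.8]]'

```text
t: 2.0
tool_pos: [0.3103, 0.3673, 0.2314]
tool_rot: [-1.556, 0.252, -0.253]
contact_force: [1.1, -0.4, 0.6]
opening: 0.0686
```

Emit:
arm_command --steps '[[[0.2, 0, -0.2], [0, 0, 0], 0.8], [[0.2, 0, -0.2], [0, 0, 0], 0.8], [[0.2, 0, -0.2], [0, 0, 0], 0.8], [[0.2, 0, -0.2], [0, 0, 0], 0.8], [[0.2, 0, -0.2], [0, 0, 0], 0.8]]'

```text
t: 2.5
tool_pos: [0.4218, 0.1433, 0.2319]
tool_rot: [-1.555, 0.251, -0.254]
contact_force: [0.6, 1.1, -0.6]
opening: 0.0681
```

```bash
cat > go.py <<'E'
import sys
from plan import *
from station import ctrl
# usage: shift for B corner target list ; prints tool shift
def report(targets,g,z):
    o=ctrl.get_obs();M=R.from_rotvec(o['tool_rot']).as_matrix()
    u=np.arctan2(M[1,2],M[0,2])-P[2]
    off=-Bcorner([0,0],u,g);c=w2s(P,o['tool_pos'])
    print('t',o['t'],'u',np.degrees(u).round(1),'Bcorner now',(c[:2]-off).round(4),'z',c[2].round(4),'phi',phi(rects(c[:2],u,g)[0]).round(2),'open',o['opening'],'F',o['contact_force'].round(2),'tilt',M[2].round(3))
    for b in targets:
        w=s2w(P,[*(np.array(b)+off),z]);A=rects(np.array(b)+off,u,g)[0]
        print(b,'shift',(M.T@(w-o['tool_pos'])).round(4),'phi',phi(A).round(2))
E
python3 -c "
from go import *
report([(-.082,-.018)],.0685,.16)"
```

```text
t 2.5 u 58.7 Bcorner now [-0.1137  0.1771] z 0.2319 phi 2.52 open 0.06813050844073638 F [ 0.55  1.07 -0.61] tilt [ 0.002 -1.     0.001]
(-0.082, -0.018) shift [ 0.1283  0.0719 -0.1504] phi 0.0
```

Emit:
arm_command --steps '[[[0.128, 0.0, -0.15], [0, 0, 0], 0.8], [[0.128, 0.0, -0.15], [0, 0, 0], 0.8], [[0.128, 0.0, -0.15], [0, 0, 0], 0.8], [[0.128, 0.0, -0.15], [0, 0, 0], 0.8], [[0.128, 0.07, -0.15], [0, 0, 0], 0.8]]'

```text
t: 3.0
tool_pos: [0.5025, -0.0456, 0.1898]
tool_rot: [-1.557, 0.243, -0.273]
contact_force: [0.5, 1.3, -0.1]
opening: 0.0685
```

Emit:
arm_command --steps '[[[0, 0.02, 0], [0, 0, 0], 0.8], [[0, 0.02, 0], [0, 0, 0], 0.8]]'

```text
t: 3.2
tool_pos: [0.501, -0.0461, 0.1665]
tool_rot: [-1.557, 0.249, -0.27]
contact_force: [-0.2, 0.9, 1.1]
opening: 0.0682
```

```bash
python3 -c "
from go import *
report([(-.082,-.018)],.0681,.1)
for n in ['top','wrist','side']:
    p=ctrl.get_image(n);cv2.imwrite(f'pics/{n}1.png',p['img'][:,:,::-1]);pickle.dump(p,open(f'{n}1.pkl','wb'))
a=cv2.imread('pics/top1.png')[180:350,280:440];cv2.imwrite('pics/top1z.png',cv2.resize(a,None,fx=3.5,fy=3.5))
"
```

```text
t 3.2 u 58.3 Bcorner now [-0.0787 -0.0249] z 0.1665 phi 0.0 open 0.06816058793368589 F [-0.16  0.9   1.13] tilt [ 0.013 -1.     0.001]
(-0.082, -0.018) shift [-0.0073  0.0664  0.0041] phi 0.0
```

View pics/wrist1.png

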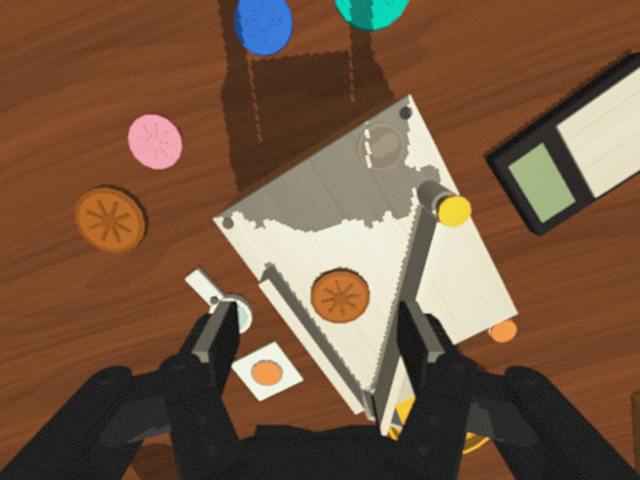

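View pics/side1.png

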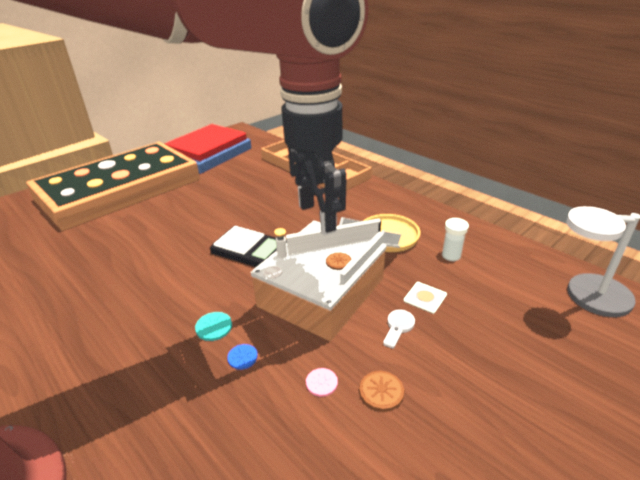

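```bash
python3 -c "
from go import *
o=ctrl.get_obs();M=R.from_rotvec(o['tool_rot']).as_matrix()
for n in ['top','wrist','side']:
    p=pickle.load(open(f'{n}1.pkl','rb'));im=p['img'][:,:,::-1].copy()
    for zoff in (0,-.005,):
      for s in (1,-1):
        for a in (.0341,.0486):
          for b in (-.011,.011):
            q=proj(p,o['tool_pos']+M@[b,zoff,s*a]); cv2.circle(im,tuple(int(round(v)) for v in q),2,(0,255,0) if zoff==0 else (255,0,255),-1)
    im={'top':lambda:cv2.resize(im[180:350,280:440],None,fx=3.5,fy=3.5),'wrist':lambda:im,'side':lambda:cv2.resize(im[150:320,230:420],None,fx=3.5,fy=3.5)}[n]()
    cv2.imwrite(f'pics/{n}1p.png',im)
"
```

```text
(no output)
```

View pics/wrist1p.png

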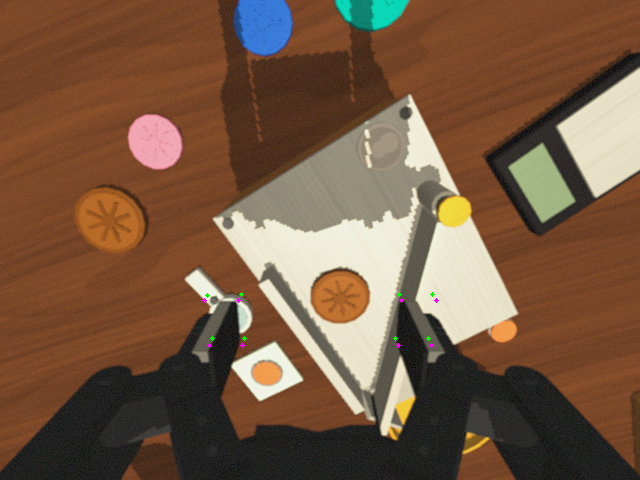

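View pics/side1p.png

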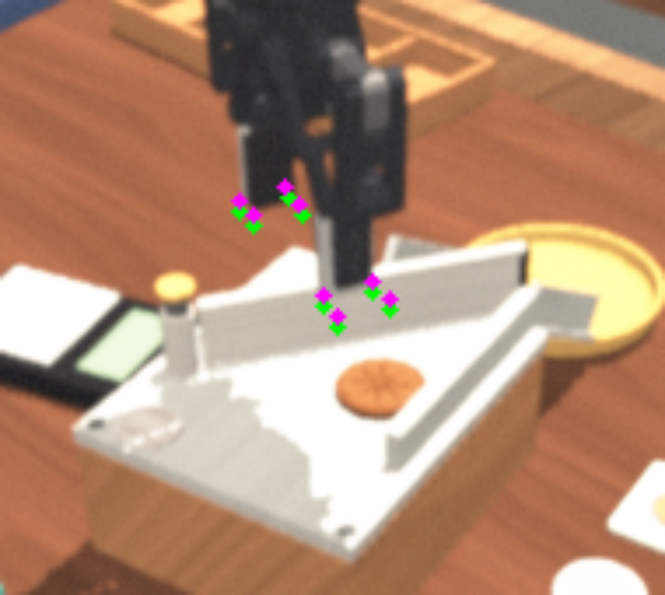

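View pics/top1p.png

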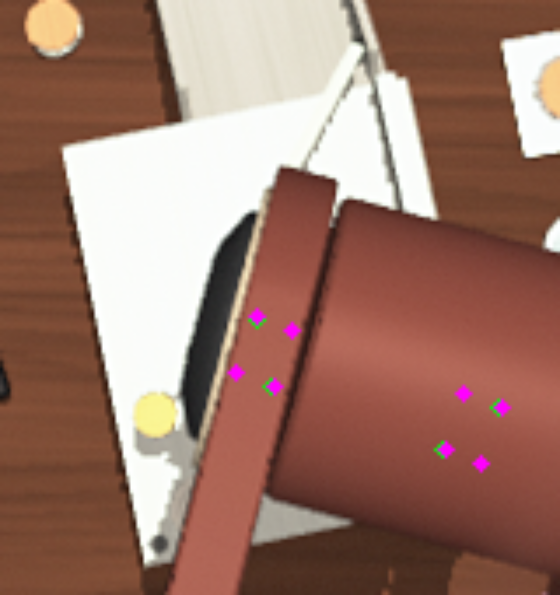

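Emit:
arm_command --steps '[[[-0.007, 0.0, 0.004], [0, 0, 0], 0.8], [[-0.007, 0.0, 0.004], [0, 0, 0], 0.8], [[-0.007, 0.03, 0.004], [0, 0, 0], 0.8], [[-0.007, 0.04, 0.004], [0, 0, 0], 0.8], [[-0.007, 0.04, 0.004], [0, 0, 0], 0.8]]'

```text
t: 3.85
tool_pos: [0.4976, -0.0391, 0.1295]
tool_rot: [-1.557, 0.243, -0.271]
contact_force: [0.2, -1.3, 0.6]
opening: 0.0682
```

```bash
python3 -c "
from go import *
report([(-.082,-.018)],.0681,.075)
for n in ['wrist','side']:
    p=ctrl.get_image(n);im=p['img'][:,:,::-1]
    if n=='side': im=cv2.resize(im[150:320,230:420],None,fx=3.5,fy=3.5)
    cv2.imwrite(f'pics/{n}2.png',im);pickle.dump(p,open(f'{n}2.pkl','wb'))
"
```

```text
t 3.85 u 58.4 Bcorner now [-0.0804 -0.0173] z 0.1295 phi 0.0 open 0.06817217689412383 F [ 0.21 -1.28  0.6 ] tilt [ 0.018 -1.     0.001]
(-0.082, -0.018) shift [-0.0019  0.0544 -0.0015] phi 0.0
```

View pics/wrist2.png

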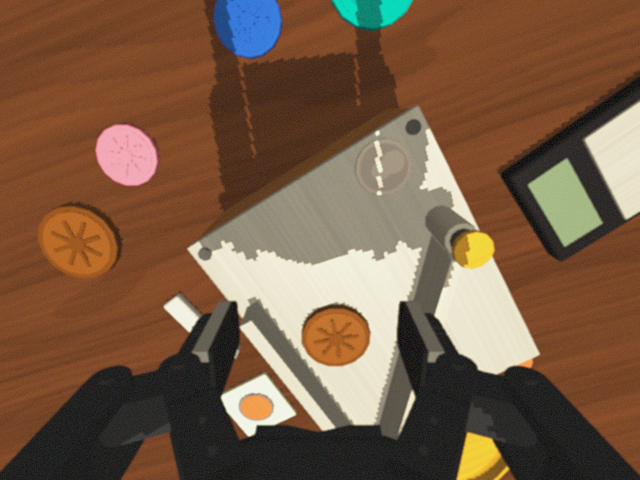

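View pics/side2.png

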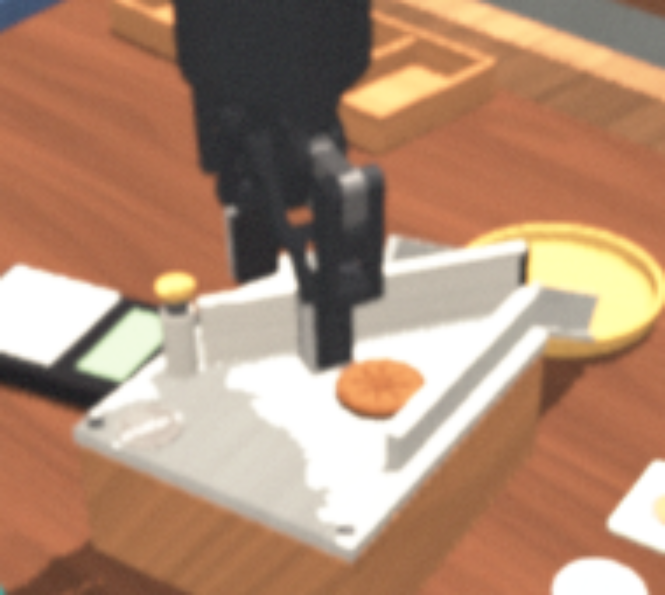

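Emit:
arm_command --steps '[[[-0.002, 0.03, -0.002], [0, 0, 1], 0.8], [[-0.002, 0.054, -0.002], [0, 0, 1], 0.8], [[-0.002, 0.054, -0.002], [0, 0, 1], 0.8], [[-0.002, 0.054, -0.002], [0, 0, 1], 0.8]]'

```text
t: 4.35
tool_pos: [0.4983, -0.0413, 0.0788]
tool_rot: [-1.554, 0.253, -0.261]
contact_force: [1.2, 0.3, -0.6]
opening: 0.0685
```

```bash
python3 -c "
from go import *
report([(-.082,-.018)],.0681,.068)
for n in ['wrist','side']:
    p=ctrl.get_image(n);im=p['img'][:,:,::-1]
    if n=='side': im=cv2.resize(im[150:320,230:420],None,fx=3.5,fy=3.5)
    cv2.imwrite(f'pics/{n}3.png',im);pickle.dump(p,open(f'{n}3.pkl','wb'))
"
```

```text
t 4.35 u 58.4 Bcorner now [-0.0802 -0.0196] z 0.0788 phi 0.0 open 0.06846091922466947 F [ 1.23  0.28 -0.56] tilt [ 0.005 -1.     0.002]
(-0.082, -0.018) shift [-0.0025  0.0108  0.0004] phi 0.0
```

View pics/wrist3.png

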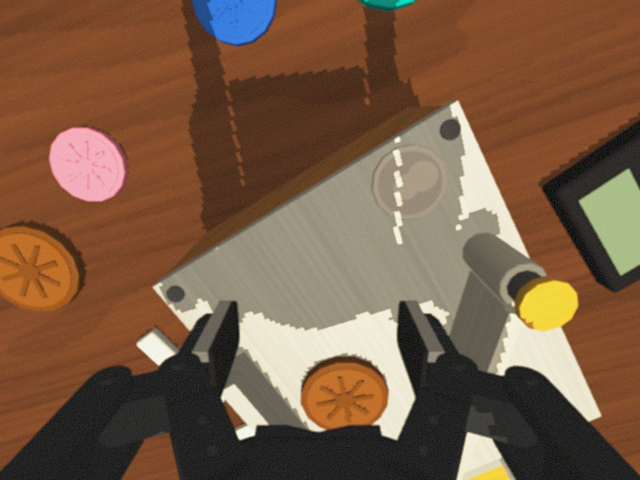

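View pics/side3.png

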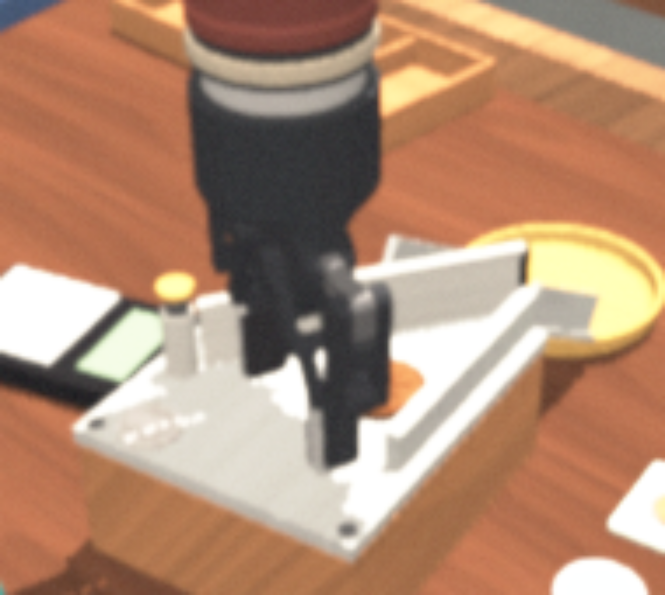

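Emit:
arm_command --steps '[[[-0.001, 0.006, 0.001], [0, 0, 0], 0.8], [[-0.001, 0.009, 0.001], [0, 0, 0], 0.8], [[-0.001, 0.009, 0.001], [0, 0, 0], 0.8]]'

```text
t: 4.75
tool_pos: [0.4986, -0.0401, 0.0708]
tool_rot: [-1.555, 0.251, -0.263]
contact_force: [-0.6, 0.6, 0.7]
opening: 0.0682
```

Emit:
arm_command --steps '[[[0, 0.003, 0], [0, 0, 0], 0.8], [[0, 0.003, 0], [0, 0, 0], 0.8]]'

```text
t: 4.95
tool_pos: [0.4988, -0.0402, 0.0679]
tool_rot: [-1.555, 0.251, -0.263]
contact_force: [0.3, -0.6, -0.2]
opening: 0.0687
```

Emit:
arm_command --steps '[[[0, 0.003, 0], [0, 0, 0], 0.8], [[0, 0.003, 0], [0, 0, 0], 0.8]]'

```text
t: 5.15
tool_pos: [0.5, -0.0405, 0.0678]
tool_rot: [-1.555, 0.25, -0.264]
contact_force: [-5.6, 2.0, 14.0]
opening: 0.0683
```

Emit:
arm_command --steps '[[[0, -0.003, 0], [0, 0, 0], 0.8], [[0, -0.003, 0], [0, 0, 0], 0.8]]'

```text
t: 5.35
tool_pos: [0.5006, -0.0407, 0.0715]
tool_rot: [-1.555, 0.248, -0.266]
contact_force: [0.1, -0.3, 0.1]
opening: 0.0687
```

```bash
python3 -c "
from go import *
report([(-.07,-.008),(-.06,-.005),(-.056,.001),(-.053,.003)],.0683,.070)
"
```

```text
t 5.35 u 58.4 Bcorner now [-0.0779 -0.0196] z 0.0715 phi 0.0 open 0.06866269099073329 F [ 0.12 -0.26  0.1 ] tilt [ 0.011 -1.     0.002]
(-0.07, -0.008) shift [0.0006 0.0015 0.014 ] phi 0.06
(-0.06, -0.005) shift [0.0076 0.0016 0.0218] phi 0.29
(-0.056, 0.001) shift [0.0078 0.0016 0.029 ] phi 0.53
(-0.053, 0.003) shift [0.0093 0.0017 0.0323] phi 0.61
```

Emit:
arm_command --steps '[[[-0.003, 0.001, 0.007], [0, 0, 0.6], 0.8], [[-0.001, 0.0015, 0.014], [0, 0, 0.6], 0.8], [[0.006, 0.0015, 0.022], [0, 0, 0.6], 0.8], [[0.0076, 0.0015, 0.022], [0, 0, 0.6], 0.8], [[0.0076, 0.0015, 0.022], [0, 0, 0.6], 0.8]]'

```text
t: 5.85
tool_pos: [0.5148, -0.0223, 0.0695]
tool_rot: [-1.555, 0.257, -0.256]
contact_force: [0.1, -3.3, -1.1]
opening: 0.0684
```

```bash
python3 -c "
from go import *
report([(-.06,-.005),(-.056,.001),(-.053,.003)],.0683,.070)
for n in ['wrist','side','top']:
    p=ctrl.get_image(n);im=p['img'][:,:,::-1]
    if n=='side': im=cv2.resize(im[150:320,230:420],None,fx=3.5,fy=3.5)
    if n=='top': im=cv2.resize(im[180:350,280:440],None,fx=3.5,fy=3.5)
    cv2.imwrite(f'pics/{n}4.png',im);pickle.dump(p,open(f'{n}4.pkl','wb'))
"
```

```text
t 5.85 u 58.5 Bcorner now [-0.0599 -0.0049] z 0.0695 phi 0.3 open 0.06844358989737391 F [ 0.15 -3.34 -1.13] tilt [-0.    -1.     0.001]
(-0.06, -0.005) shift [-0.     -0.0005 -0.0001] phi 0.29
(-0.056, 0.001) shift [ 0.0003 -0.0005  0.0071] phi 0.53
(-0.053, 0.003) shift [ 0.0018 -0.0005  0.0103] phi 0.61
```

View pics/wrist4.png

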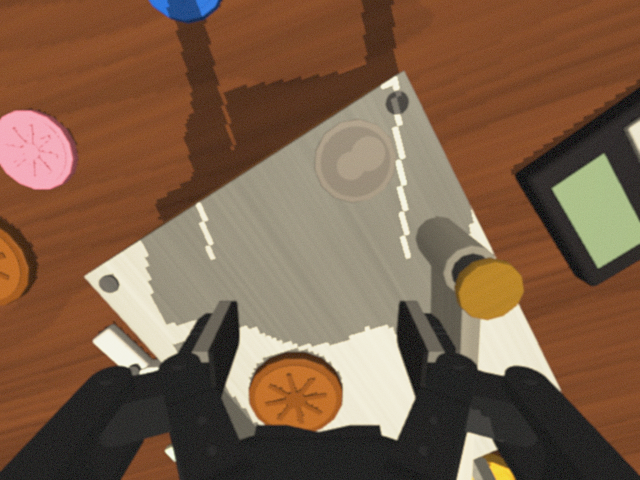

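View pics/side4.png

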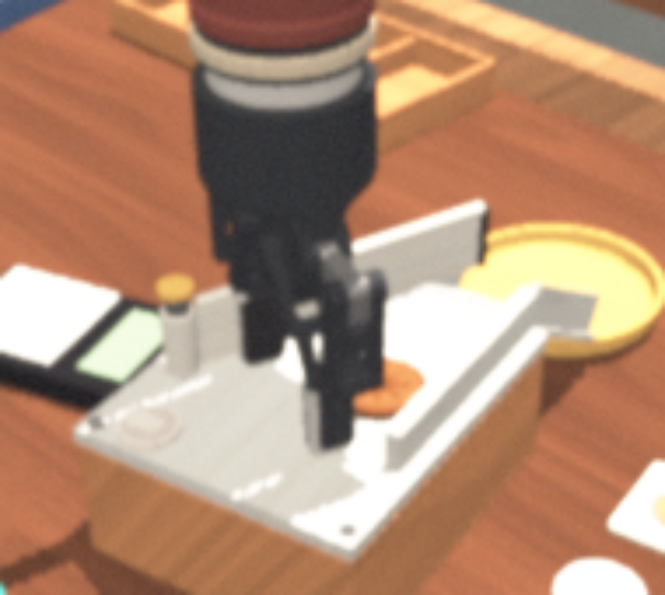

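View pics/top4.png

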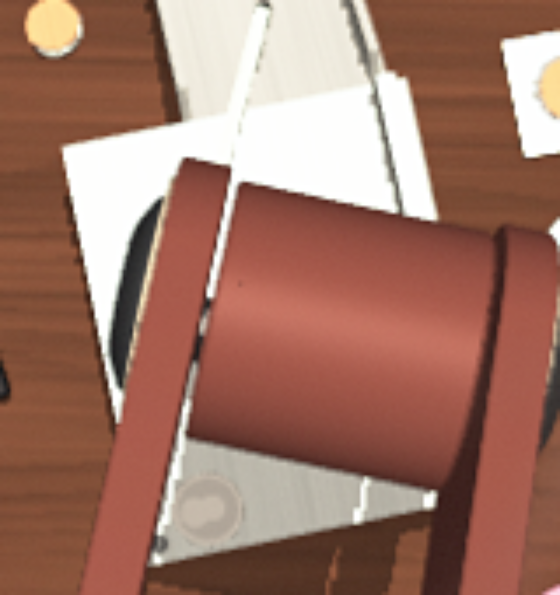

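The flap has opened: its tip is now at about (265,8) in the zoomed top view. The push finger is behind the medallion. I'll compute the actual flap angle.

```bash
python3 -c "
from go import *
p=pickle.load(open('top4.pkl','rb'))
q=w2s(P,at_z(p,np.array((265,8))/3.5+[280,180],.113));print(q,.704+np.arctan2(q[1]-.09,q[0]+.06),np.hypot(q[0]+.06,q[1]-.09))
p=pickle.load(open('side4.pkl','rb'))
q=w2s(P,at_z(p,np.array((484,204))/3.5+[230,150],.113));print(q,.704+np.arctan2(q[1]-.09,q[0]+.06),np.hypot(q[0]+.06,q[1]-.09))
"
```

```text
[0.09425304 0.01278429 0.113     ] 0.239889957426702 0.17250004904017593
[0.09578498 0.0131166  0.113     ] 0.24554778447898967 0.17372396433529125
```

Emit:
arm_command --steps '[[[0.0, -0.0005, 0.004], [0, 0, 0], 0.8], [[0.0, -0.0005, 0.008], [0, 0, 0], 0.8], [[0.0, -0.0005, 0.009], [0, 0, 0], 0.8], [[0.0, -0.0005, 0.009], [0, 0, 0], 0.8]]'

```text
t: 6.4
tool_pos: [0.5175, -0.0142, 0.0702]
tool_rot: [-1.555, 0.257, -0.257]
contact_force: [-0.7, -5.0, -1.7]
opening: 0.0685
```

```bash
cat > snap.py <<'E'
from go import *
import sys
k=sys.argv[1]
report(eval(sys.argv[2]),.0683,.0697)
for n in ['wrist','side','top']:
    p=ctrl.get_image(n);im=p['img'][:,:,::-1]
    if n=='side': im=cv2.resize(im[150:320,230:420],None,fx=3.5,fy=3.5)
    if n=='top': im=cv2.resize(im[90:260,280:440],None,fx=3.5,fy=3.5)
    cv2.imwrite(f'pics/{n}{k}.png',im);pickle.dump(p,open(f'{n}{k}.pkl','wb'))
E
python3 snap.py 5 "[(-.05,.003),(-.04,.003),(-.03,.002),(-.02,.001),(-.01,0)]"
```

```text
t 6.4 u 58.4 Bcorner now [-0.0556  0.0025] z 0.0702 phi 0.59 open 0.06850237600745025 F [-0.71 -4.97 -1.71] tilt [ 0.    -1.     0.001]
(-0.05, 0.003) shift [0.0045 0.0005 0.0033] phi 0.62
(-0.04, 0.003) shift [0.013  0.0005 0.0086] phi 0.64
(-0.03, 0.002) shift [0.022  0.0005 0.013 ] phi 0.63
(-0.02, 0.001) shift [0.0311 0.0005 0.0174] phi 0.63
(-0.01, 0) shift [0.0401 0.0005 0.0217] phi 0.62
```

View pics/wrist5.png

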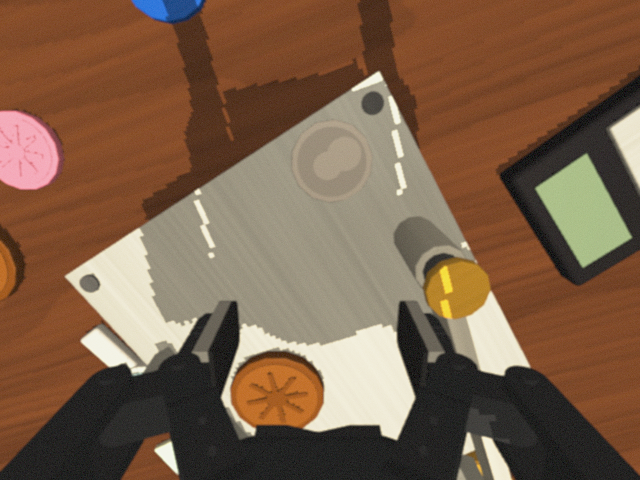

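View pics/side5.png

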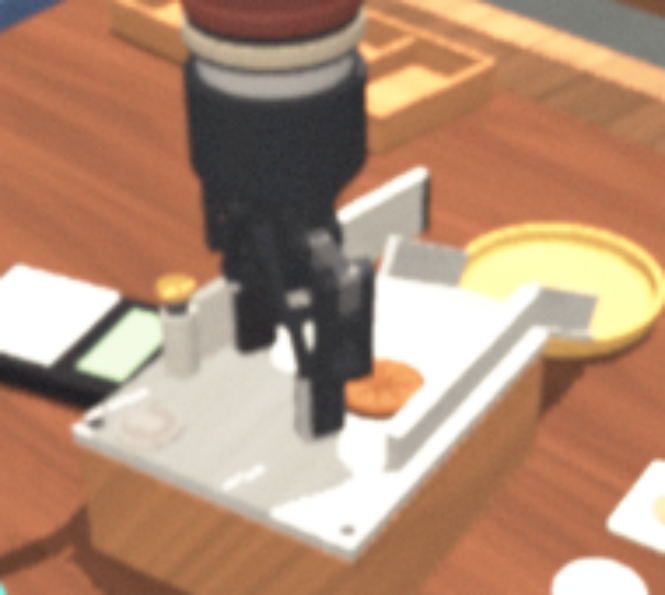

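View pics/top5.png

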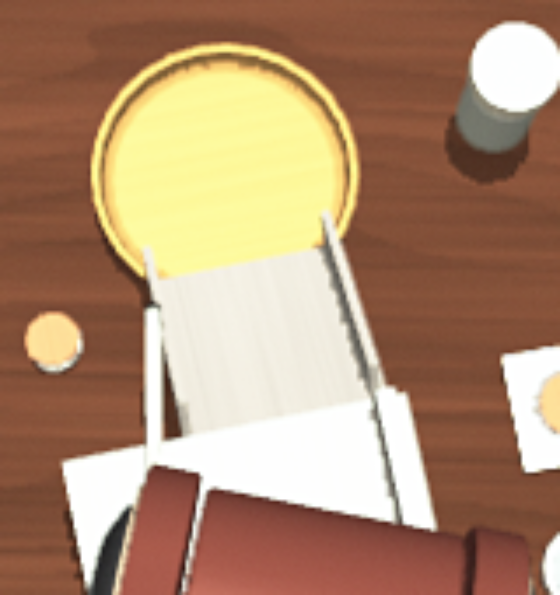

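```bash
python3 -c "
from go import *
p=pickle.load(open('wrist5.pkl','rb'))
print(w2s(P,at_z(p,(277,392),.081)))
for b in [(-.0556,.0025)]: print(proj(p,s2w(P,[*b,.079])))
p=pickle.load(open('side5.pkl','rb'))
print(proj(p,s2w(P,[-.0556,.0025,.079])), (proj(p,s2w(P,[-.0556,.0025,.079]))-[230,150])*3.5)
p=pickle.load(open('top5.pkl','rb'))
q=w2s(P,at_z(p,np.array((153,308))/3.5+[280,90],.113));print(q,.704+np.arctan2(q[1]-.09,q[0]+.06))
"
```

```text
[-0.02695808  0.0032189   0.081     ]
[239.43056017 343.876659  ]
[327.86863005 270.41017209] [342.54020517 421.43560231]
[0.10973915 0.05677998 0.113     ] 0.5107307178388691
```

Emit:
arm_command --steps '[[[0.004, 0.0005, 0.0042], [0, 0, 0], 0.8], [[0.009, 0.0005, 0.0073], [0, 0, 0], 0.8], [[0.0147, 0.0005, 0.0096], [0, 0, 0], 0.8], [[0.0203, 0.0005, 0.0118], [0, 0, 0], 0.8], [[0.0254, 0.0005, 0.0149], [0, 0, 0], 0.8]]'

```text
t: 7.05
tool_pos: [0.5471, -0.0081, 0.07]
tool_rot: [-1.554, 0.257, -0.258]
contact_force: [-1.9, -2.9, -0.2]
opening: 0.0682
```

```bash
python3 snap.py 6 "[(-.02,.001),(-.01,0),(0,-.001),(.01,-.001),(.02,-.002),(.03,-.002)]"
```

```text
t 7.05 u 58.4 Bcorner now [-0.0253  0.0018] z 0.07 phi 0.63 open 0.06824624856502863 F [-1.94 -2.93 -0.22] tilt [ 0.001 -1.     0.002]
(-0.02, 0.001) shift [0.0049 0.0003 0.0021] phi 0.63
(-0.01, 0) shift [0.014  0.0003 0.0065] phi 0.62
(0, -0.001) shift [0.023  0.0003 0.0109] phi 0.62
(0.01, -0.001) shift [0.0315 0.0003 0.0161] phi 0.63
(0.02, -0.002) shift [0.0406 0.0003 0.0205] phi 0.63
(0.03, -0.002) shift [0.0491 0.0004 0.0257] phi 0.63
```

View pics/wrist6.png

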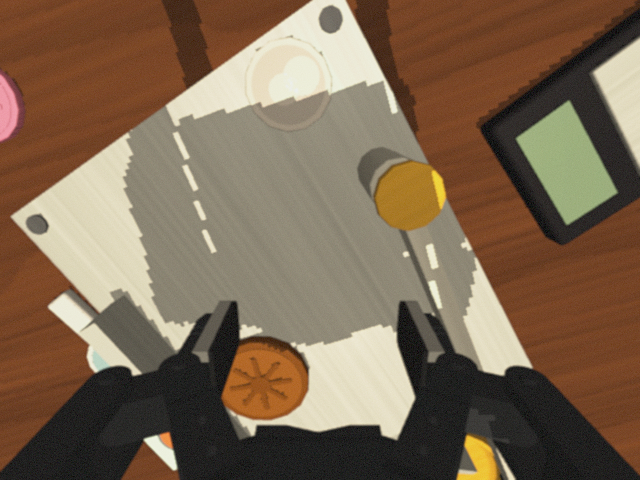

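View pics/side6.png

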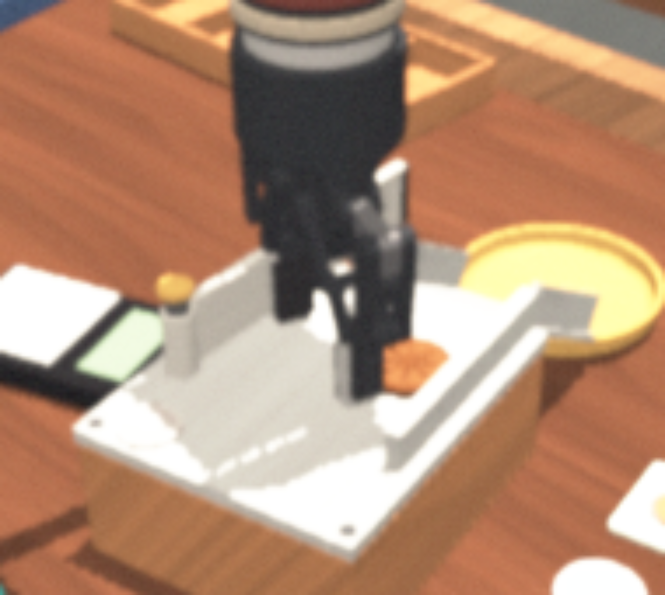

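View pics/top6.png

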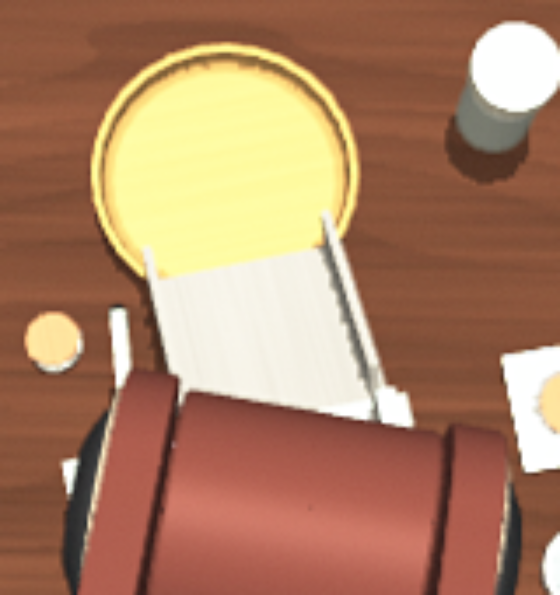

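```bash
python3 -c "
from go import *
p=pickle.load(open('wrist6.pkl','rb'))
print(w2s(P,at_z(p,(263,377),.081)))
im=p['img'].astype(int)
print(proj(p,s2w(P,[-.0253,.0018,.079])))
p=pickle.load(open('top6.pkl','rb'))
q=w2s(P,at_z(p,np.array((118,308))/3.5+[280,90],.113));print(q,.704+np.arctan2(q[1]-.09,q[0]+.06))
"
```

```text
[-0.00695184  0.00197197  0.081     ]
[239.3277719  344.35165749]
[0.11265266 0.07093845 0.113     ] 0.5940412807079384
```

Emit:
arm_command --steps '[[[0.0048, 0.0003, 0.0043], [0, 0, 0], 0.8], [[0.0099, 0.0003, 0.0074], [0, 0, 0], 0.8], [[0.015, 0.0003, 0.0105], [0, 0, 0], 0.8], [[0.0201, 0.0003, 0.0136], [0, 0, 0], 0.8], [[0.0252, 0.0003, 0.0167], [0, 0, 0], 0.8]]'

```text
t: 7.7
tool_pos: [0.5772, -0.0001, 0.0699]
tool_rot: [-1.553, 0.256, -0.259]
contact_force: [0.7, -2.7, -0.2]
opening: 0.0683
```

```bash
python3 snap.py 7 "[(.01,.002),(.02,.002),(.03,.002),(.04,.002),(.05,.001)]"
```

```text
t 7.7 u 58.4 Bcorner now [0.0058 0.0029] z 0.0699 phi 0.67 open 0.06832614597342943 F [ 0.68 -2.68 -0.22] tilt [ 0.002 -1.     0.002]
(0.01, 0.002) shift [0.0041 0.0002 0.0014] phi 0.66
(0.02, 0.002) shift [0.0126 0.0002 0.0066] phi 0.67
(0.03, 0.002) shift [0.0211 0.0003 0.0119] phi 0.67
(0.04, 0.002) shift [0.0296 0.0003 0.0171] phi 0.67
(0.05, 0.001) shift [0.0387 0.0003 0.0215] phi 0.67
```

View pics/wrist7.png

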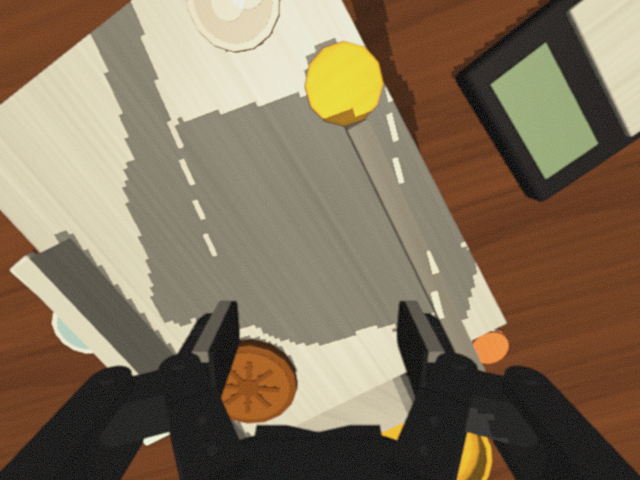

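View pics/side7.png

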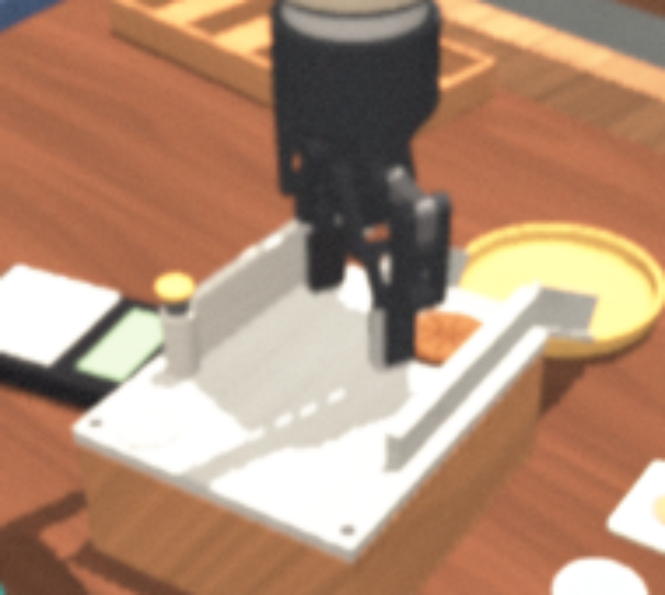

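View pics/top7.png

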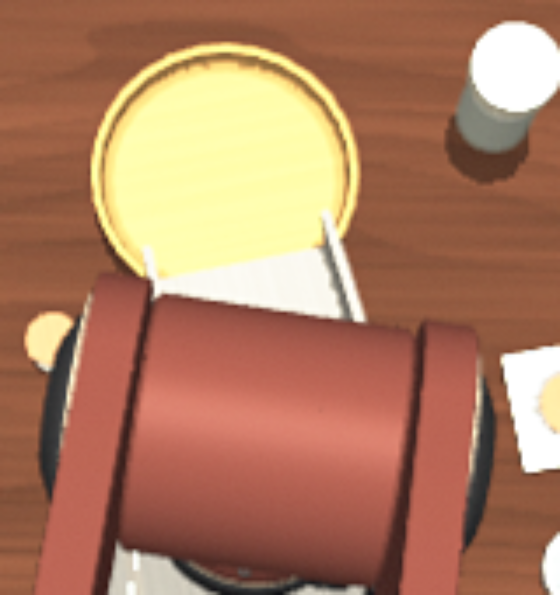

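Emit:
arm_command --steps '[[[0.0041, 0.0002, 0.0014], [0, 0, 0], 0.8], [[0.0092, 0.0002, 0.0045], [0, 0, 0], 0.8], [[0.0148, 0.0002, 0.0068], [0, 0, 0], 0.8], [[0.0199, 0.0002, 0.0099], [0, 0, 0], 0.8], [[0.0255, 0.0002, 0.0121], [0, 0, 0], 0.8]]'

```text
t: 8.35
tool_pos: [0.606, 0.0032, 0.07]
tool_rot: [-1.553, 0.255, -0.26]
contact_force: [-0.9, -0.8, -0.3]
opening: 0.0679
```

```bash
python3 snap.py 8 "[(.035,0),(.04,0),(.045,0),(.05,0),(.055,0)]"
```

```text
t 8.35 u 58.4 Bcorner now [ 0.0347 -0.0002] z 0.07 phi 0.65 open 0.06786777630933948 F [-0.93 -0.79 -0.34] tilt [ 0.003 -1.     0.003]
(0.035, 0) shift [0.0002 0.0003 0.0003] phi 0.65
(0.04, 0) shift [0.0045 0.0003 0.003 ] phi 0.66
(0.045, 0) shift [0.0087 0.0003 0.0056] phi 0.66
(0.05, 0) shift [0.013  0.0003 0.0082] phi 0.66
(0.055, 0) shift [0.0172 0.0003 0.0108] phi 0.66
```

View pics/wrist8.png

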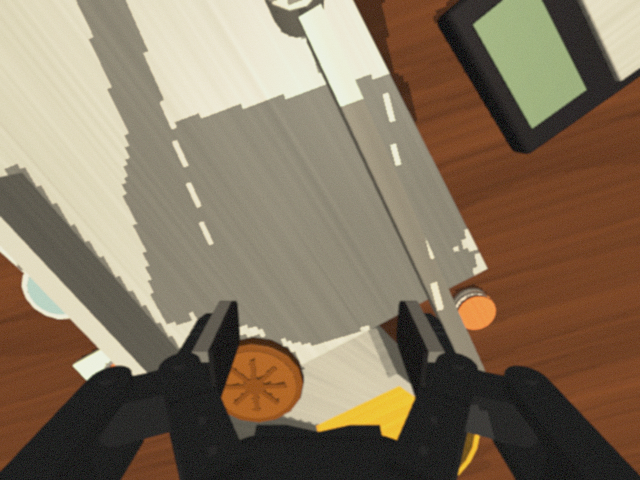

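View pics/side8.png

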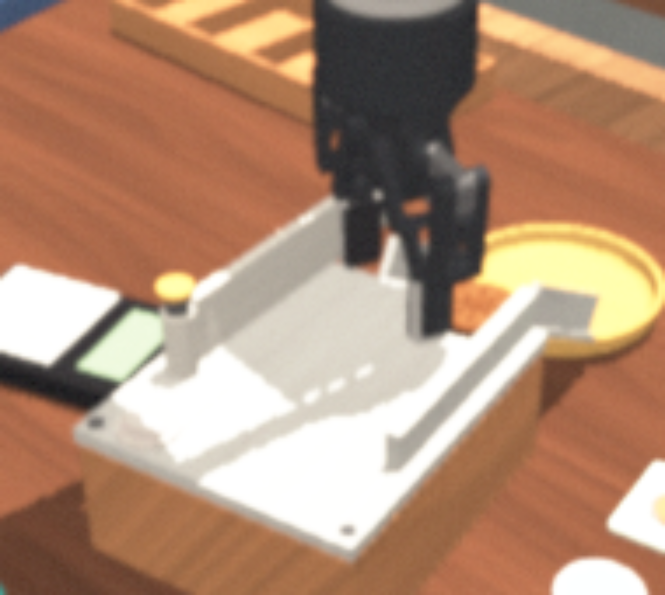

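Emit:
arm_command --steps '[[[0.004, 0.0002, 0.0035], [0, 0, 0], 0.8], [[0.0085, 0.0002, 0.0065], [0, 0, 0], 0.8], [[0.0085, 0.0002, 0.0065], [0, 0, 0], 0.8]]'

```text
t: 8.8
tool_pos: [0.6172, 0.0067, 0.0703]
tool_rot: [-1.553, 0.253, -0.261]
contact_force: [1.0, -0.9, -0.6]
opening: 0.0685
```

```bash
python3 snap.py 9 "[(.045,0),(.05,0.001),(.055,0.001)]"
```

```text
t 8.8 u 58.4 Bcorner now [0.0464 0.0007] z 0.0703 phi 0.66 open 0.06850008444772747 F [ 1.01 -0.9  -0.56] tilt [ 0.005 -1.     0.003]
(0.045, 0) shift [-0.0008  0.0006 -0.0013] phi 0.66
(0.05, 0.001) shift [0.0029 0.0006 0.0022] phi 0.67
(0.055, 0.001) shift [0.0072 0.0006 0.0048] phi 0.67
```

View pics/wrist9.png

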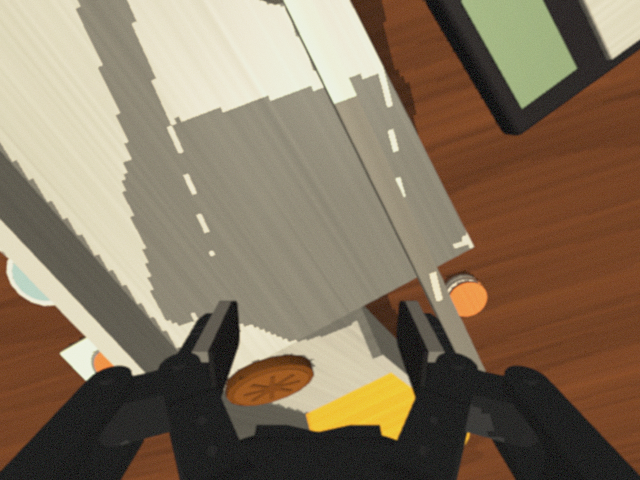

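View pics/side9.png

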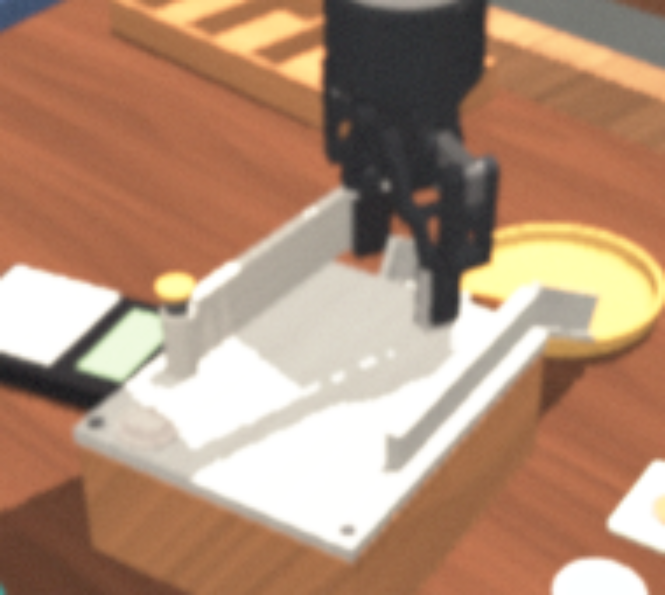

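View pics/top9.png

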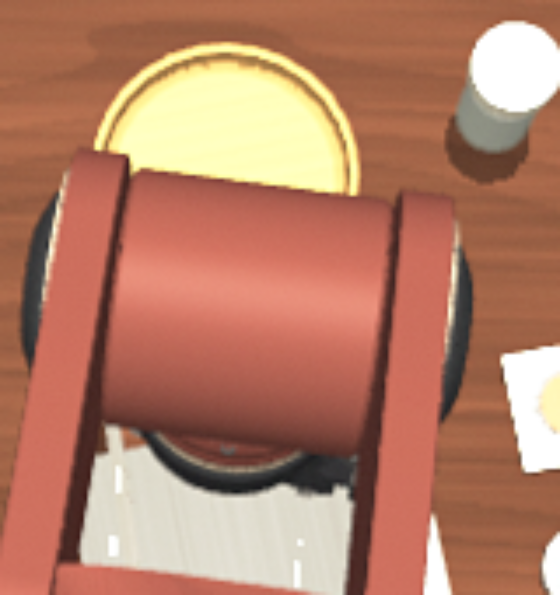

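The medallion is tipping over the lip and the flap is still held open. I'll hold here and watch it slide.

Emit:
arm_command --steps '[[[0, 0, 0], [0, 0, 0], 0.8], [[0, 0, 0], [0, 0, 0], 0.8], [[0, 0, 0], [0, 0, 0], 0.8], [[0, 0, 0], [0, 0, 0], 0.8], [[0, 0, 0], [0, 0, 0], 0.8]]'

```text
t: 9.45
tool_pos: [0.6167, 0.0065, 0.0702]
tool_rot: [-1.553, 0.253, -0.261]
contact_force: [0.3, -0.7, 0.8]
opening: 0.0681
```

```bash
python3 snap.py 10 "[(.045,0),(.05,0.001),(.055,0.001)]"
```

```text
t 9.45 u 58.4 Bcorner now [0.0458 0.0006] z 0.0702 phi 0.66 open 0.0681335914917396 F [ 0.32 -0.72  0.77] tilt [ 0.004 -1.     0.003]
(0.045, 0) shift [-0.0003  0.0005 -0.0009] phi 0.66
(0.05, 0.001) shift [0.0034 0.0005 0.0025] phi 0.67
(0.055, 0.001) shift [0.0077 0.0006 0.0052] phi 0.67
```

View pics/wrist10.png

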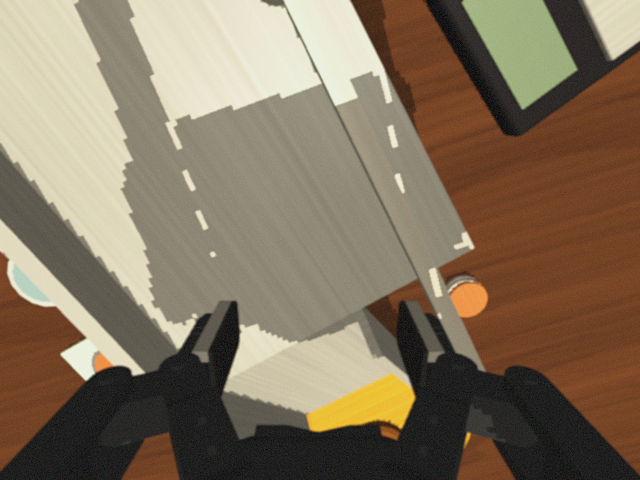

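View pics/side10.png

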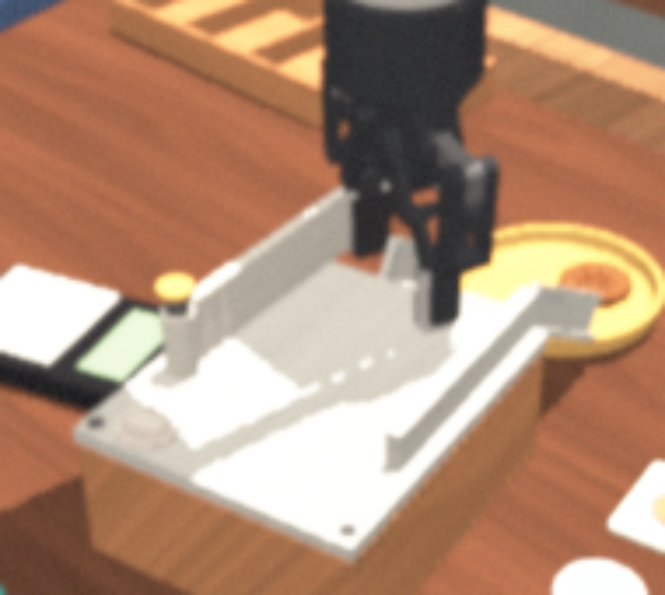

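View pics/top10.png

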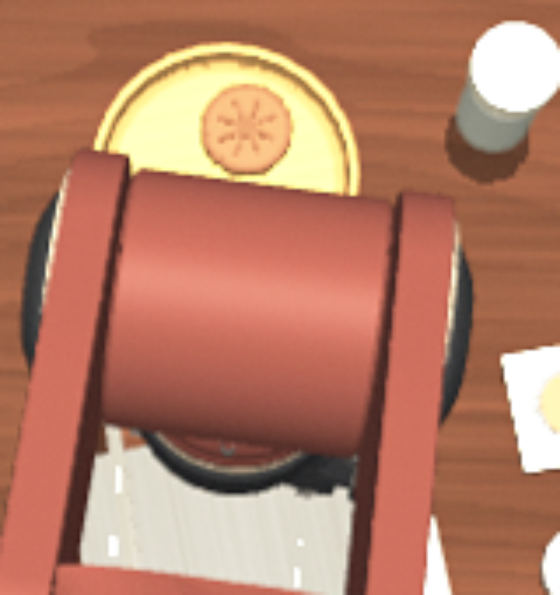

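The medallion lies in the cup. I'll lift the fingers straight up to release the flap.

Emit:
arm_command --steps '[[[0, -0.03, 0], [0, 0, 0], 0.8], [[0, -0.07, 0], [0, 0, 0], 0.8], [[0, -0.11, 0], [0, 0, 0], 0.8], [[0, -0.14, 0], [0, 0, 0], 0.8], [[0, -0.14, 0], [0, 0, 0], 0.8]]'

```text
t: 10.1
tool_pos: [0.6189, 0.0063, 0.217]
tool_rot: [-1.552, 0.245, -0.269]
contact_force: [1.1, 0.4, 0.2]
opening: 0.0683
```

Emit:
arm_command --steps '[[[-0.15, -0.02, 0.1], [0, 0, 0], 0.8], [[-0.15, -0.02, 0.1], [0, 0, 0], 0.8], [[-0.15, -0.02, 0.1], [0, 0, 0], 0.8], [[-0.15, -0.02, 0.1], [0, 0, 0], 0.8], [[-0.15, -0.02, 0.1], [0, 0, 0], 0.8]]'

```text
t: 10.6
tool_pos: [0.5065, 0.152, 0.2352]
tool_rot: [-1.551, 0.242, -0.264]
contact_force: [0.3, -0.5, 0.5]
opening: 0.0684
```

Emit:
arm_command --steps '[[[-0.05, -0.02, 0.15], [0, 0, 0], 0.8], [[-0.05, -0.02, 0.15], [0, 0, 0], 0.8], [[-0.05, -0.02, 0.15], [0, 0, 0], 0.8], [[-0.05, -0.02, 0.15], [0, 0, 0], 0.8], [[-0.05, -0.02, 0.15], [0, 0, 0], 0.8]]'

```text
t: 11.1
tool_pos: [0.5063, 0.3111, 0.2544]
tool_rot: [-1.553, 0.241, -0.262]
contact_force: [0.5, -0.4, 0.0]
opening: 0.0684
```

Emit:
arm_command --steps '[[[0, 0, 0], [0, 0, 0], 0.8], [[0, 0, 0], [0, 0, 0], 0.8], [[0, 0, 0], [0, 0, 0], 0.8]]'

```text
t: 11.4
tool_pos: [0.5065, 0.3096, 0.2539]
tool_rot: [-1.553, 0.243, -0.263]
contact_force: [-0.5, -0.3, -0.3]
opening: 0.0684
```

```bash
python3 -c "
from go import *
print(ctrl.get_obs()['t'],ctrl.get_obs()['contact_force'])
for n in ['side','top']:
    p=ctrl.get_image(n);cv2.imwrite(f'pics/{n}11.png',p['img'][:,:,::-1]);pickle.dump(p,open(f'{n}11.pkl','wb'))
    old=pickle.load(open(f'{n}0.pkl','rb'))
    for k in ['medallion_mid','flap','half_dollar','flip_holder','magnifier','coin_tube','pocket_scale','coin_stack']:
        print(n,k,[(np.round(d['position']).tolist(),round(d['confidence'],2)) for d in ctrl.boxes_of(p,k)])
"
```

```text
11.4 [-0.51311824 -0.25001936 -0.33973818]
side medallion_mid [([356.0, 238.0], 0.82), ([326.0, 215.0], 0.68), ([392.0, 381.0], 0.64), ([383.0, 321.0], 0.56), ([232.0, 404.0], 0.46), ([240.0, 452.0], 0.39)]
side flap [([240.0, 325.0], 0.78)]
side half_dollar [([269.0, 273.0], 0.63)]
side flip_holder [([299.0, 425.0], 0.59), ([238.0, 327.0], 0.5)]
side magnifier [([324.0, 396.0], 0.81)]
side coin_tube [([239.0, 453.0], 0.79)]
side pocket_scale [([249.0, 246.0], 0.67), ([239.0, 327.0], 0.44)]
side coin_stack []
top medallion_mid [([332.0, 487.0], 0.92), ([390.0, 314.0], 0.82), ([362.0, 443.0], 0.69), ([394.0, 368.0], 0.68), ([127.0, 350.0], 0.57)]
top flap [([240.0, 360.0], 0.87)]
top half_dollar [([324.0, 337.0], 0.63), ([242.0, 353.0], 0.16)]
top flip_holder [([204.0, 443.0], 0.91)]
top magnifier [([255.0, 452.0], 0.7)]
top coin_tube [([109.0, 424.0], 0.56)]
top pocket_scale [([282.0, 236.0], 0.82), ([240.0, 356.0], 0.67), ([243.0, 354.0], 0.32)]
top coin_stack [([185.0, 294.0], 0.6)]
```

View pics/top11.png

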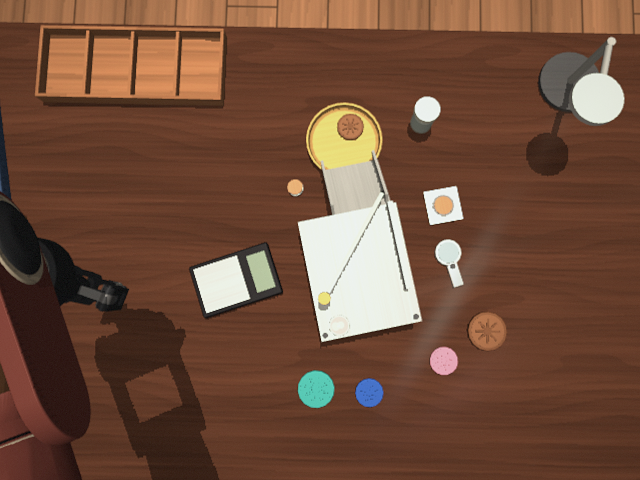

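View pics/side11.png

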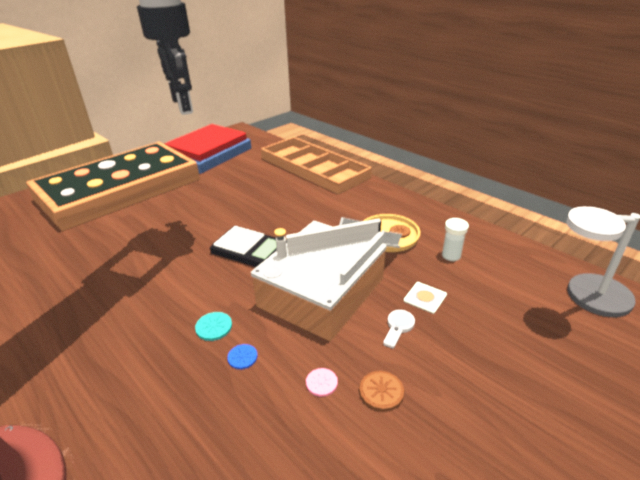

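The top view shows the medallion in the cup at (127,350). The flap is back shut with its tip at (195,383), and nothing else has moved visibly. One last distance check, then I hand in.

```bash
python3 -c "
from go import *
p=pickle.load(open('top11.pkl','rb'));m=w2s(P,at_z(p,(350,127),.011));d=np.hypot(m[0]-.186,m[1]-.009);print(m,d)
a=pickle.load(open('top0.pkl','rb'))['img'].astype(int);b=p['img'].astype(int)
print('flap region diff',abs(a-b)[190:300,320:390].mean())
if d<.04: print(ctrl.finish_job())
"
```

```text
[ 0.20584731 -0.00460781  0.011     ] 0.024064246198148533
flap region diff 9.534675324675325
the job is handed in; nothing more can be done
None
```

The medallion is in the brass cup, the flap has swung shut, and the job is handed in. `finish_job` gives no verdict, so the results below are my own measurements.

- **Holding the flap:** The left finger pushed the flap open to about 0.5–0.6 rad, measured from its tip in the pictures. It pressed with 1–5 N, and stayed against the flap until the medallion had gone over the lip.
- **Pushing the medallion:** The right finger slid it along the lane and past the lip, and it went down the chute by itself. Then I lifted both fingers straight up and moved the arm clear. No picture showed the medallion near the flap.
- **Final position:** The medallion lies about 24 mm from the cup's centre; the limit is 45 mm.
- **Flap:** It looks the same as at the start in both views. Its angle at the end was judged from the pictures, not measured. The pixel comparison over that area was not a clean check, because the medallion itself had left it.
- **Other things:** The networks found six of the seven listed items (flap included) within about 5 pixels of their starting places in both views. The coin stack was found only in the top view, within 2 pixels. That is within the networks' own error.
- **Time and force:** About 12 s of the 42 s were used. The highest force I read was about 14 N, when the fingertips touched the deck on the way down.

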